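# Dish up the boiled eggs

### The job

The eggs in the egg cooker are done. Switch the cooker off before you lift its lid, take the lid off and stand every egg upright, blunt end down, in an egg cup of its own (any cup; set them down, do not drop them or press hard on them), then put the lid back squarely on the empty cooker. Also silence the cube timer by tipping it over until its display window faces up, let it lie on the worktop, and leave the salt and the pepper where they are.

Things in the scene. Friction and masses are not known exactly. Their poses are not given: they have to be found in the camera images.
- cooker_top (a point): egg cooker, white, round, 160 mm across, fixed. Point on its axis at the lid's ledge, 51 mm above the worktop; x points away from the switch, z up. Inside the ledge a plug tapering from 139 to 128 mm rises 9 mm and centres the lid; on it three conical egg seats, rims 29 mm above this point, axes 38 mm from it at 0, 120 and -120 deg from x. At -x a shoulder 60 mm wide, 46 high reaches out 135 mm.
- switch (a joint): black rocker switch on the cooker's shoulder, 48 mm long (along the cooker's x), 24 mm wide, pivot 104 mm from the cooker's axis. 0 = on (the outer end, away from the dome, stands up); 0.36 = off (outer end, with the bar mark, pressed down some 6 mm to its stop). It stays where it is put; about 2 N at the outer end moves it.
- switch_off_end (a point): middle of the top face of the switch's outer end, 18 mm out from its pivot: press here, straight down, to switch off. The dome's wall begins 49 mm from it. (Round about: the sink lies beyond the cooker's left side, free worktop at its right, -y, about x 0.4 to 0.7.)
- lid_knob (a point): grip of the cooker's clear dome lid (loose, rigid, 0.16 kg): middle of the black bar, 105 mm above the lid's lower rim, z along the lid's axis. Bar 46 mm long (along x), 22 mm wide (y), 24 mm high; dome 147 mm across outside, 141 inside, its flat top 19 mm (outside) and 25 mm (inside) below this point. Lid on: this point is 105 mm above cooker_top.
- timer_centre (a point): cube kitchen timer, white plastic, 60 mm edges, 0.12 kg, loose; point at its centre. Its y axis points out of the face with the dark display window (46 x 34 mm, steel frame); the faces +x, +z, -x, -z carry one, three, two and four dots, -y a grey battery cover. It starts with the three dots up and the window to one side.
- egg_1_centre (a point): boiled hen's egg, brown, rigid, 61 mm tall, 48 mm across, 0.07 kg, at first blunt end down in a seat of the cooker under the lid. Point on its axis at the widest section, 24 mm above the blunt end (that end is half a ball); z points to the pointed end. Seated well, this point is 12.3 mm above the rim of the seat or cup. May be absent.
- egg_2_centre (a point): boiled hen's egg, brown, rigid, 61 mm tall, 48 mm across, 0.07 kg, at first blunt end down in a seat of the cooker under the lid. Point on its axis at the widest section, 24 mm above the blunt end (that end is half a ball); z points to the pointed end. Seated well, this point is 12.3 mm above the rim of the seat or cup. May be absent.
- egg_3_centre (a point): boiled hen's egg, brown, rigid, 61 mm tall, 48 mm across, 0.07 kg, at first blunt end down in a seat of the cooker under the lid. Point on its axis at the widest section, 24 mm above the blunt end (that end is half a ball); z points to the pointed end. Seated well, this point is 12.3 mm above the rim of the seat or cup. May be absent.
- cup_1_rim (a point): white egg cup, 50 mm tall, foot 67 mm and rim 50 mm across outside (42 mm inside), 0.16 kg, loose on the worktop; this point is the centre of its rim, z up. Inside it is a cone of 50 degrees from level, in which an egg centres itself; a seated egg's widest section is 12.3 mm above this point.
- cup_2_rim (a point): white egg cup, 50 mm tall, foot 67 mm and rim 50 mm across outside (42 mm inside), 0.16 kg, loose on the worktop; this point is the centre of its rim, z up. Inside it is a cone of 50 degrees from level, in which an egg centres itself; a seated egg's widest section is 12.3 mm above this point.
- cup_3_rim (a point): white egg cup, 50 mm tall, foot 67 mm and rim 50 mm across outside (42 mm inside), 0.16 kg, loose on the worktop; this point is the centre of its rim, z up. Inside it is a cone of 50 degrees from level, in which an egg centres itself; a seated egg's widest section is 12.3 mm above this point.
- salt: white salt shaker with a grey top, 44 mm thick and 90 mm tall; loose, stands by and is to be left alone. Origin at the centre of its underside.
- pepper: glass spice jar with a black cap, 41 mm thick and 105 mm tall; loose, stands by and is to be left alone. Origin at the centre of its underside.
Things that resemble listed ones, but are neither listed nor needed, are in the scene too. What is shaped like the part that bears timer_centre but green or purple is not meant.

How it is judged:
On the way, in this order (a step that is already met when the one before it is completed fails the run):
1. the cooker is switched off (value of joint switch above 0.22 rad), for 0.2 s.
2. every egg stands in an egg cup (angle between each of egg_1_centre, egg_2_centre, egg_3_centre's own z axis and vertical below 0.35 rad and ((horizontal distance between egg_1_centre and cup_1_rim below 0.008 m and z of egg_1_centre in the frame of cup_1_rim between 0.008 and 0.02 m and angle between cup_1_rim's own z axis and vertical below 0.12 rad and height (world z) of cup_1_rim below 0.056 m) or (horizontal distance between egg_1_centre and cup_2_rim below 0.008 m and z of egg_1_centre in the frame of cup_2_rim between 0.008 and 0.02 m and angle between cup_2_rim's own z axis and vertical below 0.12 rad and height (world z) of cup_2_rim below 0.056 m) or (horizontal distance between egg_1_centre and cup_3_rim below 0.008 m and z of egg_1_centre in the frame of cup_3_rim between 0.008 and 0.02 m and angle between cup_3_rim's own z axis and vertical below 0.12 rad and height (world z) of cup_3_rim below 0.056 m)) and ((horizontal distance between egg_2_centre and cup_1_rim below 0.008 m and z of egg_2_centre in the frame of cup_1_rim between 0.008 and 0.02 m and angle between cup_1_rim's own z axis and vertical below 0.12 rad and height (world z) of cup_1_rim below 0.056 m) or (horizontal distance between egg_2_centre and cup_2_rim below 0.008 m and z of egg_2_centre in the frame of cup_2_rim between 0.008 and 0.02 m and angle between cup_2_rim's own z axis and vertical below 0.12 rad and height (world z) of cup_2_rim below 0.056 m) or (horizontal distance between egg_2_centre and cup_3_rim below 0.008 m and z of egg_2_centre in the frame of cup_3_rim between 0.008 and 0.02 m and angle between cup_3_rim's own z axis and vertical below 0.12 rad and height (world z) of cup_3_rim below 0.056 m)) and ((horizontal distance between egg_3_centre and cup_1_rim below 0.008 m and z of egg_3_centre in the frame of cup_1_rim between 0.008 and 0.02 m and angle between cup_1_rim's own z axis and vertical below 0.12 rad and height (world z) of cup_1_rim below 0.056 m) or (horizontal distance between egg_3_centre and cup_2_rim below 0.008 m and z of egg_3_centre in the frame of cup_2_rim between 0.008 and 0.02 m and angle between cup_2_rim's own z axis and vertical below 0.12 rad and height (world z) of cup_2_rim below 0.056 m) or (horizontal distance between egg_3_centre and cup_3_rim below 0.008 m and z of egg_3_centre in the frame of cup_3_rim between 0.008 and 0.02 m and angle between cup_3_rim's own z axis and vertical below 0.12 rad and height (world z) of cup_3_rim below 0.056 m))), for 0.2 s.
3. the lid is back on the cooker (horizontal distance between lid_knob and cooker_top below 0.006 m and z of lid_knob in the frame of cooker_top below 0.109 m and angle between lid_knob's own z axis and vertical below 0.05 rad), for 0.2 s.
At the end, for the whole second after the job is handed in: Switch off (above 0.22); each egg within 8 mm of a standing cup's axis, widest section 8 to 20 mm above its rim, upright within 20 deg; lid on the ledge (knob within 6 mm of the axis, at most 4 mm high, within 3 deg of level); timer on the worktop, window up within 6 deg; nothing held (all of step 2 and all of step 3 and value of joint switch above 0.22 rad and angle between timer_centre's own y axis and vertical below 0.1 rad and height (world z) of timer_centre between 0.024 and 0.036 m); the robot touches nothing.
It fails at once if the lid is lifted while the cooker is on (value of joint switch below 0.22 rad and z of lid_knob in the frame of cooker_top above 0.12 m).
It fails at once if an egg is dropped (falls free at over 0.8 m/s) ((linear speed of egg_1 above 0.8 m/s and contact force between the fingers and egg_1 below 0.1 N) or (linear speed of egg_2 above 0.8 m/s and contact force between the fingers and egg_2 below 0.1 N) or (linear speed of egg_3 above 0.8 m/s and contact force between the fingers and egg_3 below 0.1 N)).
It fails at once if an egg is pressed into a cup with more than 30 N (contact force between any of egg_1, egg_2, egg_3 and cup_1 above 30 N or contact force between any of egg_1, egg_2, egg_3 and cup_2 above 30 N or contact force between any of egg_1, egg_2, egg_3 and cup_3 above 30 N).
It fails at once if the salt or the pepper is pushed more than 3 cm (distance of any of salt, pepper from where it was at the start of the episode above 0.03 m).
Of egg_1, egg_2, egg_3 only 2 to 3 are there at a start; the rules pass over those that are not, and their reading is None.
At some moment in a run one of cup_1, cup_2, cup_3, timer_cube may be knocked a few centimetres aside while the robot is not near it.
It also fails if it takes over 192 s, if anything falls off the work surface, if the arm or the gripper's body presses on something with over 40 N, if the wrist force passes 120 N, or if a joint passes its speed limit or range.

### The arm

A 7-joint arm with a two-finger parallel gripper is mounted at the origin on a cart in front of the work surface, level with it; the furniture and walls round the work are solid. World frame = base frame: x ahead of the robot, y to its left, z up, the work surface at z = 0. Lengths are in m, angles in rad, forces in N, time in s.
With the tool pointing down it reaches from about 0.4 to 0.875 m from the base axis. Payload 4.4 kg.
Tool frame: the origin (TCP) lies midway between the tips of the shut fingers; the grasp point (between the pads) lies 19 mm behind it (ctrl.grip_point_offset is the distance from the TCP to the grasp point, in m); z points along the fingers, y is the line along which they close (so a half turn about z gives the same grasp; the last joint's range is limited). The gripper opens to 85 mm and grips with 20 to 120 N. Pads are 22 mm wide; open, the fingers measure 114 mm over their backs; the gripper's body (76 mm by 85 mm) begins 54 mm behind the grasp point. The pads swing forward as they close: fully open they stand 13 mm farther back than shut.
Start: joints at [-1.169, 0.628, 0.038, 1.517, -0.027, 0.996, -0.02], TCP at [0.293, 0.58, 0.231] pointing down, gripper open.
Joint ranges: [-3.06, 3.06], [-0.37, 2.12], [-1.25, 1.32], [0.18, 2.47], [-1.1, 4.24], [0.23, 1.98], [-2.94, 2.94]. Speed limits (rad/s): [2.57, 2.57, 3.14, 3.14, 3.14, 3.14, 3.14].

### API

Orientations are given as a unit quaternion [x, y, z, w].
In Python, from station import ctrl gives the robot as it stands. The module is installed in compiled form; this text tells all that it offers.
- The arm moves only by the tool step_arm, never from a script. Its argument "motion" is a list that holds one entry, the list of rows, each a list of 6 numbers: the shift along the tool's x, y, z in m, then the turn, a rotation vector about the tool's x, y, z in rad. In form: [[[dx, dy, dz, wx, wy, wz], ...]]. A call has 1 to 12 rows; each row is the pose to reach, as a shift and turn from the pose commanded when the call began, along the tool's axes at that moment; what a row does not reach only later rows make up. A row lasts 1/8 s, in which the tool goes at most 62.5 mm and 10.7 degrees, less where a joint would pass 70% of its speed; a pose out of reach is approached as far as the arm can. A call with a gripper value outside its range is refused whole. "gripper" is the finger opening in m, from 0 to 0.0854, set as the call begins (left out, the last holds). The fingers move at their own pace and stop on an object; the grip force is fixed at half the most. Time passes only in rows, so rows that repeat a pose let the fingers close. It gives the time, the measured TCP pose, the force, the opening and the grip force at its end, in the units of the state.
- ctrl.observe(): the state, without advancing time (a new reading comes with each control period).
- ctrl.capture(name): name is "scene" or "top"; returns a dict with "img" (384x512x3 uint8, blue, green, red), "fov_y" (degrees; the focal length in pixels is half the picture's height over the tangent of half this angle, whatever the lens; pixels are square), "cx", "cy" (the principal point, pixels), "rvec" (rotation vector, rad) and "tvec" (3), from world to camera coordinates, as OpenCV has them. Camera axes: x right, y down, z forward; pixel columns grow to the right and rows downward; lengths in m; the calibration is good to about 2 mm. A picture is of the moment at which its call begins. There is no depth.
- ctrl.hand_in(): hands the job in; it is judged then, once.
The state is a dict: "t": time; "joint_positions": joint angles; "qd": joint speeds; "joint_efforts": joint torques, N m; "ee_pos": TCP position; "tool_rot": TCP orientation; "force": force on the tool from outside, world axes, zero at the start; "torque": the same for the moment, N m; "opening": finger opening in m; "gripper_force": force on a finger pad.
Only numpy, scipy, OpenCV 4.12 (cv2) and the standard library are available. Lean on these libraries where they do the work, as an engineer would, in place of code of your own. Each camera call takes 0.05 s, during which the arm holds its last target. There are 200 camera calls.

## Working session

There is one attempt and no reset: what is moved stays moved. The work goes in short steps, Python scripts to look and compute and a tool call to move; the robot and the scene stay as the last step left them, time stands still between calls to the robot, and variables do not carry over. Pictures are saved under pics/ and viewed, at most 14 in all, crops included, and the job is handed in when it is done.

Besides the shell and the picture viewer there is one more tool, called after ">>>" as name(argument=value, ...) on one line, values as JSON. step_arm: Moves the arm, as the interface text tells. Its arguments: {"type":"object","properties":{"motion":{"type":"array"},"gripper":{"type":"number"}},"required":["motion"]}

```bash
mkdir -p pics; cat > h.py <<'E'
import numpy as np, cv2
from scipy.spatial.transform import Rotation as R
from station import ctrl
def cap(n,f=None):
    c=ctrl.capture(n)
    if f: cv2.imwrite('pics/'+f,c['img'])
    return c
def K(c):
    f=c['img'].shape[0]/2/np.tan(np.radians(c['fov_y'])/2)
    return np.array([[f,0,c['cx']],[0,f,c['cy']],[0,0,1.]])
def ray(c,uv,z):
    Rm=cv2.Rodrigues(np.array(c['rvec'],float))[0]; t=np.array(c['tvec'],float).ravel()
    o=-Rm.T@t; d=Rm.T@np.linalg.inv(K(c))@np.array([uv[0],uv[1],1.])
    return o+d*(z-o[2])/d[2]
def proj(c,P):
    return cv2.projectPoints(np.array(P,float).reshape(-1,3),np.array(c['rvec'],float),np.array(c['tvec'],float),K(c),None)[0].reshape(-1,2)
def tool(p,yaw=None):
    """shift in tool axes to bring the TCP to p"""
    s=ctrl.observe(); r=R.from_quat(s['tool_rot'])
    return r.inv().apply(np.array(p)-s['ee_pos']).round(4)
E
python3 - <<'E'
from h import *
for n in('scene','top'):
    c=cap(n,n+'0.png'); Rm=cv2.Rodrigues(np.array(c['rvec'],float))[0]
    print(n,c['fov_y'],c['cx'],c['cy'],-Rm.T@np.array(c['tvec']).ravel(),Rm[2])
s=ctrl.observe(); print(s['t'],s['ee_pos'],R.from_quat(s['tool_rot']).as_matrix().round(3),s['opening'])
a=cv2.imread('pics/scene0.png');b=cv2.imread('pics/top0.png')
cv2.imwrite('pics/a.png',cv2.resize(a,(800,600),interpolation=3));cv2.imwrite('pics/b.png',cv2.resize(b,(800,600),interpolation=3))
E
```

```text
scene 55.702873881888145 252.25351536054603 182.9461616470866 [ 0.08071305 -1.09825266  0.73388954] [ 0.41621195  0.69838212 -0.58226285]
top 57.17451445477738 257.62494092913295 189.63851943561608 [ 0.49520557 -0.36697772  0.98320426] [ 0.06597509  0.03949129 -0.99703948]
0.1 [0.29281936 0.57967373 0.23048549] [[-0.893  0.451 -0.001]
 [ 0.451  0.893 -0.002]
 [ 0.    -0.002 -1.   ]] 0.08567368808782969
```

View pics/a.png

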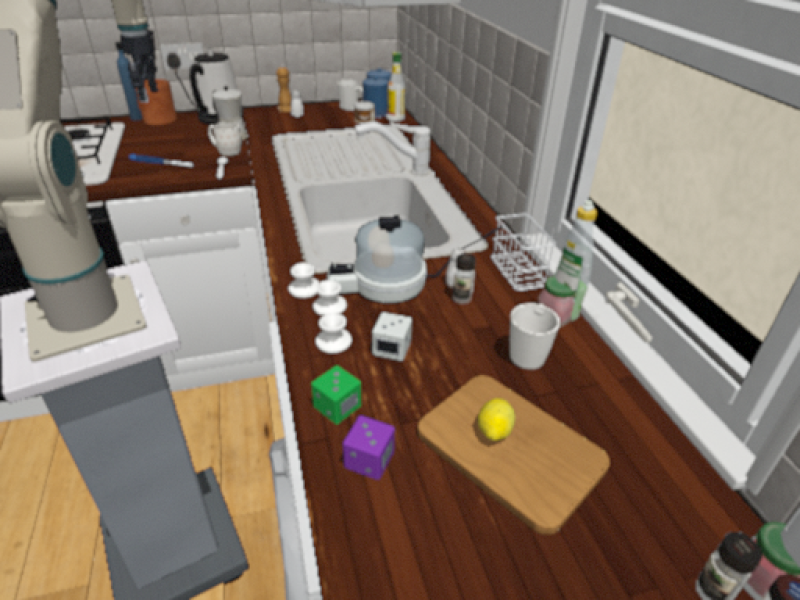

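View pics/b.png

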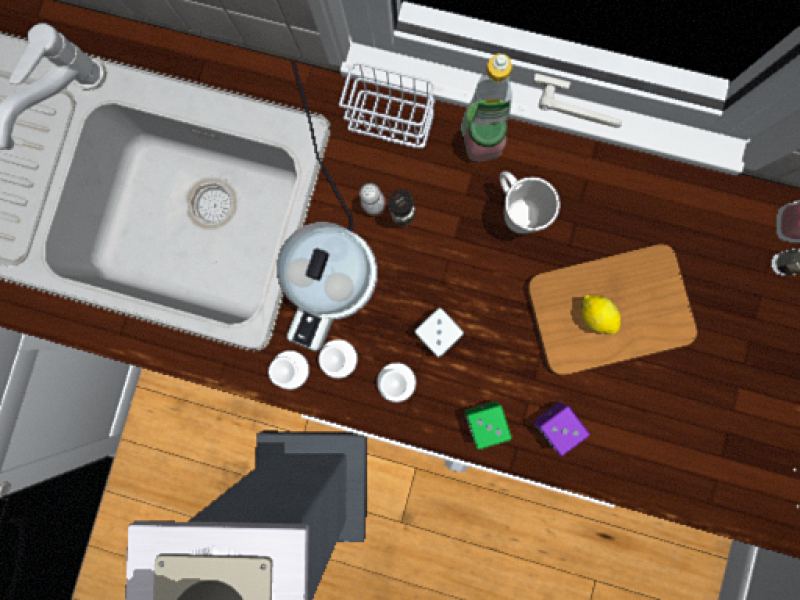

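Top view, in 800x600 pixels: cooker (327,270), switch (308,327), three cups (289,370), (338,359) and (397,382), white timer (438,332). The green and purple cubes at (488,426) and (561,429) could be taken for the timer; salt is at (371,198) and pepper at (401,205). The timer I want is the white one at (438,332), display on the near/robot-right side. Next I'll check that in one close crop.

```bash
python3 - <<'E'
import cv2
b=cv2.imread('pics/top0.png');a=cv2.imread('pics/scene0.png')
b=cv2.resize(b[135:260,165:305],None,fx=4,fy=4,interpolation=2)
cv2.imwrite('pics/b1.png',b)
cv2.imwrite('pics/a1.png',cv2.resize(a[130:235,175:310],None,fx=5,fy=5,interpolation=2))
E
```

```text
(no output)
```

View pics/b1.png

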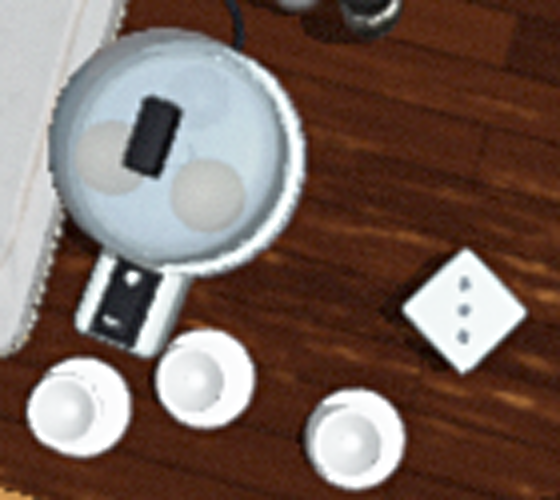

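View pics/a1.png

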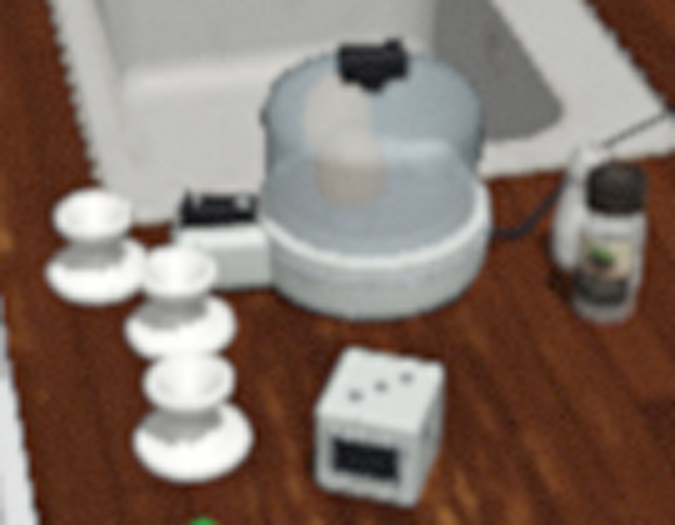

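```bash
cat > m.py <<'E'
from h import *
T=cap('top');S=cap('scene')
t=lambda u,v:((u+.5)/4-.5+165,(v+.5)/4-.5+135)
s=lambda u,v:((u+.5)/5-.5+175,(v+.5)/5-.5+130)
def tri(a,b): # two-view triangulation
    P=[K(c)@np.c_[cv2.Rodrigues(np.array(c['rvec'],float))[0],np.array(c['tvec'],float).ravel()] for c in(T,S)]
    X=cv2.triangulatePoints(P[0],P[1],np.array(a,float),np.array(b,float)).ravel();return X[:3]/X[3]
E
python3 - <<'E'
from m import *
p=lambda n,x:print(n,np.round(x,4))
p('knob tri',tri(t(154,135),s(372,65)))
p('knob ray .16',ray(T,t(153,136),.160))
for n,u in dict(A=(79,407),B=(205,378),C=(355,440)).items(): p('foot '+n,ray(T,t(*u),.005))
for n,u in dict(A=(93,215),B=(179,272),C=(188,380)).items(): p('rim '+n,ray(S,s(*u),.05))
cs=np.array([ray(T,t(*u),.06) for u in((463,247),(527,313),(464,374),(402,309))])
p('timer',cs);p('mean',cs.mean(0))
for a,b in((1,2),(0,1)):
  m=(cs[a]+cs[b])/2; m[2]=.03; p('facepix',[(proj(S,m)[0]-[175,130])*5]); e=(m-cs.mean(0));p('dir',np.degrees(np.arctan2(e[1],e[0])))
p('edge',np.linalg.norm(cs[0]-cs[1]))
for u in((125,302),(131,277),(115,330)):p('sw',ray(T,t(*u),.052))
p('base circle?',[ray(T,t(178,153),.051)])
p('eggs',[ray(T,t(112,158),.115),ray(T,t(207,194),.115)])
E
```

```text
knob tri [ 0.5995 -0.2033  0.1538]
knob ray .16 [ 0.5986 -0.2042  0.16  ]
foot A [ 0.4281 -0.1255  0.005 ]
foot B [ 0.4492 -0.2133  0.005 ]
foot C [ 0.4079 -0.318   0.005 ]
rim A [ 0.4263 -0.1306  0.05  ]
rim B [ 0.4491 -0.2179  0.05  ]
rim C [ 0.4076 -0.3201  0.05  ]
timer [[ 0.5391 -0.3902  0.06  ]
 [ 0.4964 -0.432   0.06  ]
 [ 0.4564 -0.3913  0.06  ]
 [ 0.4982 -0.3506  0.06  ]]
mean [ 0.4975 -0.391   0.06  ]
facepix [[362.6943 455.5174]]
dir -135.6775
facepix [[423.2065 432.1228]]
dir -44.8003
edge 0.0598
sw [ 0.5011 -0.1663  0.052 ]
sw [ 0.5177 -0.17    0.052 ]
sw [ 0.4824 -0.16    0.052 ]
base circle? [[ 0.6009 -0.1997  0.051 ]]
eggs [[ 0.5903 -0.1698  0.115 ]
 [ 0.5681 -0.2298  0.115 ]]
```

Two eggs, at the ±120° seats; the 0° seat is empty. The white timer's window faces about -135°. Cooker axis is about (0.599,-0.204), yaw about -20°. The switch comes first.

```bash
cat >> h.py <<'E'
def go(p,phi,tilt=None):
    """shift + rotvec in the tool frame: TCP to p, tool down, closing axis at phi deg (mod 180)"""
    s=ctrl.observe(); r=R.from_quat(s['tool_rot']); best=None
    for k in(0,180):
        a=np.radians(phi+k); y=np.array([np.cos(a),np.sin(a),0]); z=np.array([0,0,-1.])
        g=R.from_matrix(np.c_[np.cross(y,z),y,z])
        if tilt is not None: g=R.from_rotvec(tilt)*g
        w=(r.inv()*g).as_rotvec()
        if best is None or np.linalg.norm(w)<np.linalg.norm(best): best=w
    print(p,'->',np.r_[r.inv().apply(np.array(p)-s['ee_pos']),best].round(4).tolist())
E
python3 - <<'E'
from m import *
go([.482,-.1626,.13],70)
sc=1/1.5625
print(ray(T,(371*sc,193*sc),.09),ray(T,(401*sc,198*sc),.105))
E
```

```text
[0.482, -0.1626, 0.13] -> [-0.5036, -0.5775, 0.1013, -0.0006, -0.0001, -0.1188]
[ 0.72492629 -0.2777963   0.09      ] [ 0.71284107 -0.32813576  0.105     ]
```

>>> step_arm(motion=[[[-0.5036,-0.5775,0.0,0,0,-0.119],[-0.5036,-0.5775,0.0,0,0,-0.119],[-0.5036,-0.5775,0.0,0,0,-0.119],[-0.5036,-0.5775,0.0,0,0,-0.119],[-0.5036,-0.5775,0.0,0,0,-0.119],[-0.5036,-0.5775,0.0,0,0,-0.119],[-0.5036,-0.5775,0.0,0,0,-0.119],[-0.5036,-0.5775,0.0,0,0,-0.119],[-0.5036,-0.5775,0.0,0,0,-0.119],[-0.5036,-0.5775,0.0,0,0,-0.119],[-0.5036,-0.5775,0.0,0,0,-0.119],[-0.5036,-0.5775,0.0,0,0,-0.119]]], gripper=0.0)

```text
t: 1.8
ee_pos: [0.4786, -0.1486, 0.2316]
tool_rot: [0.173, 0.985, 0.0, 0.0]
force: [0.2, 1.2, -0.5]
opening: 0.0
gripper_force: 0.0
```

>>> step_arm(motion=[[[-0.008,-0.012,0.06,0,0,0],[-0.008,-0.012,0.12,0,0,0],[-0.008,-0.012,0.16,0,0,0],[-0.008,-0.012,0.165,0,0,0],[-0.008,-0.012,0.17,0,0,0],[-0.008,-0.012,0.172,0,0,0],[-0.008,-0.012,0.174,0,0,0],[-0.008,-0.012,0.176,0,0,0]]])

```text
t: 2.8
ee_pos: [0.4814, -0.1604, 0.0561]
tool_rot: [0.173, 0.985, 0.0, 0.0]
force: [-3.0, 1.0, 6.9]
opening: 0.0001
gripper_force: 3.7
```

```bash
python3 - <<'E'
from h import *
s=ctrl.observe();print(s['ee_pos'],s['force'],s['joint_positions']); go([.482,-.1626,.05],70)
E
```

```text
[ 0.48141871 -0.16043636  0.05605575] [-2.95188634  1.03799461  6.92121368] [ 0.22751451  0.71079721  0.05833639  2.05132333 -0.10272886  0.38194939
  1.58923154]
[0.482, -0.1626, 0.05] -> [-0.0013, -0.0018, 0.0061, 0.0002, 0.0002, 0.0004]
```

>>> step_arm(motion=[[[0,0,0.003,0,0,0],[0,0,0.005,0,0,0],[0,0,0.007,0,0,0],[0,0,0.007,0,0,0]]])

```text
t: 3.3
ee_pos: [0.4815, -0.1605, 0.0546]
tool_rot: [0.174, 0.985, 0.0, 0.001]
force: [-15.3, 6.3, 67.2]
opening: 0.0
gripper_force: 34.9
```

>>> step_arm(motion=[[[0,0,-0.02,0,0,0],[0,0,-0.06,0,0,0],[0,0,-0.12,0,0,0],[0.0,0,-0.16,0,0,0],[0.06,-0.0,-0.16,0,0,0],[0.12,0,-0.16,0,0,0]]], gripper=0.06)

```text
t: 4.05
ee_pos: [0.3688, -0.1194, 0.209]
tool_rot: [0.173, 0.985, -0.0, 0.002]
force: [-0.4, 0.5, -0.6]
opening: 0.0604
gripper_force: 0.0
```

```bash
python3 - <<'E'
from h import *
a=cap('scene','s1.png')['img'];b=cap('top','t1.png')['img']
A=cv2.resize(a[150:200,200:275],(600,400),interpolation=2);B=cv2.resize(b[135:235,165:245],(480,600),interpolation=2)
A=cv2.copyMakeBorder(A,0,200,0,0,0);cv2.imwrite('pics/c1.png',np.hstack([A[:, :320*0+600]]));
w=cv2.resize(a[150:200,200:250],(400,400),interpolation=2);v=cv2.resize(b[135:235,165:265],(400,400),interpolation=2)
cv2.imwrite('pics/c1.png',np.hstack([w,v]))
E
```

```text
(no output)
```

View pics/c1.png

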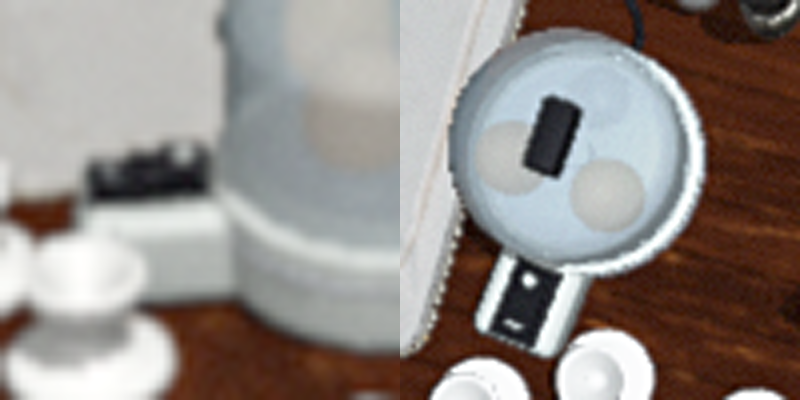

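The outer end is now down and the inner end, at (190,150) in the left crop, is raised, so the cooker is off. Next is the lid.

```bash
python3 - <<'E'
from h import *
go([.599,-.204,.21],70);go([.599,-.204,.143],70)
E
```

```text
[0.599, -0.204, 0.21] -> [-0.2538, -0.0002, -0.0045, -0.0001, -0.0087, 0.0004]
[0.599, -0.204, 0.143] -> [-0.2544, -0.0001, 0.0625, -0.0001, -0.0087, 0.0004]
```

>>> step_arm(motion=[[[-0.06,0,-0.01,0,-0.0087,0],[-0.12,0,-0.01,0,-0.0087,0],[-0.18,0,-0.01,0,-0.0087,0],[-0.23,0,-0.005,0,-0.0087,0],[-0.2544,0,-0.0,0,-0.0087,0],[-0.2544,0,0.02,0,-0.0087,0],[-0.2544,0,0.04,0,-0.0087,0],[-0.2544,0,0.055,0,-0.0087,0],[-0.2544,0,0.0625,0,-0.0087,0],[-0.2544,0,0.0625,0,-0.0087,0],[-0.2544,0,0.0625,0,-0.0087,0]]])

```text
t: 5.52
ee_pos: [0.6085, -0.2068, 0.1466]
tool_rot: [0.174, 0.985, -0.001, 0.005]
force: [0.3, 0.0, -0.1]
opening: 0.0599
gripper_force: 0.0
```

>>> step_arm(motion=[[[0,0,0,0,0,0],[0,0,0,0,0,0],[0,0,0,0,0,0],[0,0,0,0,0,0],[0,0,0,0,0,0],[0,0,0,0,0,0]]], gripper=0.01)

```text
t: 6.28
ee_pos: [0.6082, -0.2066, 0.1462]
tool_rot: [0.173, 0.985, -0.001, 0.005]
force: [-0.6, 0.1, 4.7]
opening: 0.0209
gripper_force: 60.4
```

>>> step_arm(motion=[[[0,0,-0.01,0,0,0],[0,0,-0.025,0,0,0],[0,0,-0.05,0,0,0],[0,0,-0.08,0,0,0],[0,0,-0.11,0,0,0],[0,0,-0.125,0,0,0],[0,0,-0.125,0,0,0],[0,0,-0.125,0,0,0]]])

```text
t: 7.28
ee_pos: [0.606, -0.2059, 0.2695]
tool_rot: [0.174, 0.985, -0.001, 0.003]
force: [0.4, 0.1, -1.2]
opening: 0.021
gripper_force: 59.6
```

```bash
python3 - <<'E'
from h import *
s=ctrl.observe();print(s['ee_pos'],s['force'],s['opening'],s['gripper_force'])
go([.635,-.455,.27],70);go([.635,-.455,.097],70)
E
```

```text
[ 0.60604904 -0.20587413  0.26952271] [ 0.43028775  0.08105134 -1.1627988 ] 0.020995220105411955 59.607537388801575
[0.635, -0.455, 0.27] -> [-0.1123, -0.2242, 0.0002, -0.0, 0.0062, 0.0003]
[0.635, -0.455, 0.097] -> [-0.1113, -0.2242, 0.1732, -0.0, 0.0062, 0.0003]
```

>>> step_arm(motion=[[[-0.02,-0.04,0,0,0,0],[-0.04,-0.08,0,0,0,0],[-0.06,-0.12,0,0,0,0],[-0.08,-0.16,0,0,0,0],[-0.1,-0.2,0,0,0,0],[-0.112,-0.224,0.0,0,0,0],[-0.112,-0.224,0.04,0,0,0],[-0.112,-0.224,0.08,0,0,0],[-0.112,-0.224,0.12,0,0,0],[-0.112,-0.224,0.145,0,0,0],[-0.112,-0.224,0.158,0,0,0],[-0.112,-0.224,0.162,0,0,0]]])

```text
t: 8.78
ee_pos: [0.6363, -0.4551, 0.1082]
tool_rot: [0.174, 0.985, -0.0, 0.003]
force: [0.2, 0.6, -1.1]
opening: 0.021
gripper_force: 59.5
```

>>> step_arm(motion=[[[0,0,0.004,0,0,0],[0,0,0.008,0,0,0],[0,0,0.01,0,0,0],[0,0,0.012,0,0,0],[0,0,0.012,0,0,0]]])

```text
t: 9.4
ee_pos: [0.6369, -0.4555, 0.0978]
tool_rot: [0.174, 0.985, -0.001, 0.004]
force: [0.2, -0.6, -0.8]
opening: 0.0208
gripper_force: 59.6
```

>>> step_arm(motion=[[[0,0,0.002,0,0,0],[0,0,0.003,0,0,0],[0,0,0.003,0,0,0]]])

```text
t: 9.78
ee_pos: [0.6373, -0.4555, 0.0956]
tool_rot: [0.173, 0.985, -0.001, 0.005]
force: [-0.6, 1.6, 4.0]
opening: 0.0207
gripper_force: 60.1
```

>>> step_arm(motion=[[[0,0,0,0,0,0],[0,0,0,0,0,0],[0,0,0,0,0,0],[0,0,-0.03,0,0,0],[0,0,-0.07,0,0,0],[0,0,-0.12,0,0,0],[0.03,0.04,-0.14,0,0,0.0],[0.06,0.08,-0.14,0,0,0.0],[0.09,0.12,-0.14,0,0,0.0],[0.09,0.12,-0.14,0,0,0.0]]], gripper=0.066)

```text
t: 11.02
ee_pos: [0.5923, -0.3059, 0.2343]
tool_rot: [0.171, 0.985, 0.001, 0.004]
force: [1.5, -0.8, 0.1]
opening: 0.0661
gripper_force: 0.0
```

```bash
python3 - <<'E'
from h import *
s=ctrl.observe();print(s['ee_pos'],s['force'],s['opening'],s['gripper_force'])
a=cap('scene','s2.png')['img'];b=cap('top','t2.png')['img']
w=cv2.resize(a[130:255,175:300],(400,400),interpolation=2);v=cv2.resize(b[135:260,165:290],(400,400),interpolation=2)
w=cv2.resize(a[120:240,180:320],(800,686),interpolation=2)[:600]
cv2.imwrite('pics/d1.png',cv2.resize(a[130:235,175:310],None,fx=5,fy=5,interpolation=2))
cv2.imwrite('pics/d2.png',cv2.resize(b[135:260,165:305],None,fx=4,fy=4,interpolation=2))
E
```

```text
[ 0.59230443 -0.30594366  0.23430153] [ 1.45262739 -0.80790702  0.07093896] 0.06610183343603554 0.0
```

View pics/d2.png

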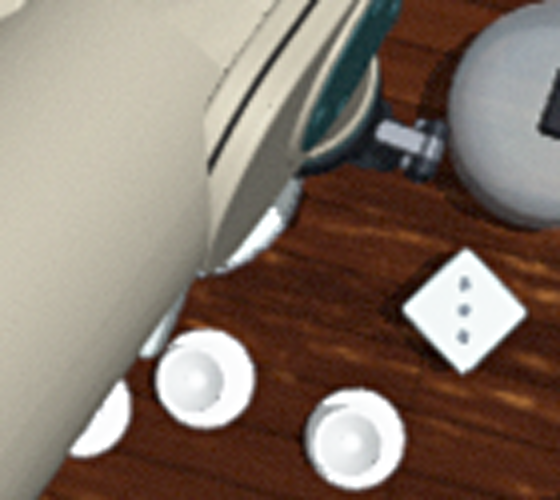

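```bash
python3 - <<'E'
from m import *
S2={**S}
P=[ray(T,t(112,158),.096),ray(T,t(207,194),.096)]
print(P, (P[0]+P[1])/2)
d=P[0]-P[1];print(np.hypot(*d[:2]),np.degrees(np.arctan2(d[1],d[0])))
m=(P[0]+P[1])/2;y=np.radians(np.degrees(np.arctan2(d[1],d[0]))-90);print('axis',m+.019*np.array([np.cos(y),np.sin(y),0]))
for e in P: print(e[:2],'scene d1 px',(proj(S,[[*e[:2],.0923],[*e[:2],.129]])-[175,130])*5)
go([P[1][0],P[1][1],.2],-19)
E
```

```text
[array([ 0.59238211, -0.16548752,  0.096     ]), array([ 0.56973827, -0.22681202,  0.096     ])] [ 0.58106019 -0.19614977  0.096     ]
0.06537153831729797 69.73352857834759
axis [ 0.59888393 -0.20273112  0.096     ]
[ 0.59238211 -0.16548752] scene d1 px [[333.15566607 120.70271247]
 [333.04399146  73.622084  ]]
[ 0.56973827 -0.22681202] scene d1 px [[348.05576523 172.02549398]
 [348.21253906 123.77393317]]
[np.float64(0.5697382724454488), np.float64(-0.22681202389048266), 0.2] -> [0.0513, 0.0737, 0.0335, 0.0064, 0.0087, 1.5519]
```

View pics/d1.png

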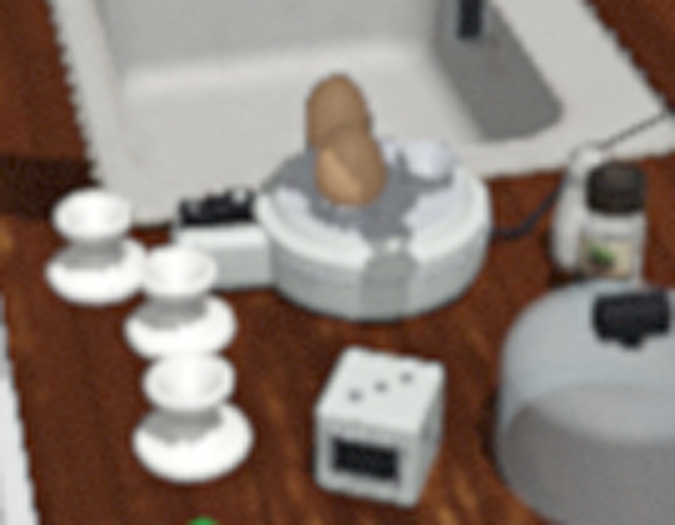

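>>> step_arm(motion=[[[0.0,0.02,0.0,0,0,0.18],[0.02,0.04,0.0,0,0,0.36],[0.04,0.06,0,0,0,0.54],[0.0513,0.0737,0,0,0,0.72],[0.0513,0.0737,0,0,0,0.9],[0.0513,0.0737,0,0,0,1.08],[0.0513,0.0737,0,0,0,1.26],[0.0513,0.0737,0,0,0,1.44],[0.0513,0.0737,0.0,0,0,1.56],[0.0513,0.0737,0.0335,0,0,1.56],[0.0513,0.0737,0.0335,0,0,1.56],[0.0513,0.0737,0.0335,0,0,1.56]]])

```text
t: 12.72
ee_pos: [0.57, -0.2261, 0.2007]
tool_rot: [0.816, 0.578, 0.002, 0.004]
force: [0.1, -0.7, 1.2]
opening: 0.0659
gripper_force: 0.0
```

```bash
python3 - <<'E'
from m import *
s=ctrl.observe();print(s['ee_pos'],s['joint_positions'])
go([.5703,-.2275,.077],-20)
for p in([.4492,-.2145,.05],[.4078,-.319,.05]): print(((proj(T,p)[0]-[165,135])*4), ((proj(S,p)[0]-[175,130])*5))
for p in([.4492,-.2145,.0],[.4078,-.319,.0]): print(((proj(T,p)[0]-[165,135])*4))
E
```

```text
[ 0.57019523 -0.2258657   0.2011524 ] [ 0.0069289   0.65912736  0.53852313  1.67859987 -0.41090007  0.90739637
  0.36815816]
[0.5703, -0.2275, 0.077] -> [-0.0014, -0.0007, 0.1242, 0.0107, 0.0004, 0.0105]
[194.63433249 379.63561427] [174.93500434 267.25824446]
[351.53742716 444.80278714] [185.45957851 376.84285825]
[206.34051892 376.22091551]
[355.31502438 438.03694272]
```

>>> step_arm(motion=[[[-0.0014,-0.0007,0.04,0.0107,0,0.01],[-0.0014,-0.0007,0.08,0.0107,0,0.01],[-0.0014,-0.0007,0.1,0.0107,0,0.01],[-0.0014,-0.0007,0.115,0.0107,0,0.01],[-0.0014,-0.0007,0.124,0.0107,0,0.01],[-0.0014,-0.0007,0.124,0.0107,0,0.01],[-0.0014,-0.0007,0.124,0.0107,0,0.01]]])

```text
t: 13.7
ee_pos: [0.57, -0.2266, 0.0769]
tool_rot: [0.819, 0.574, -0.0, -0.0]
force: [0.2, -0.0, 0.0]
opening: 0.0659
gripper_force: 0.0
```

>>> step_arm(motion=[[[0,0,0,0,0,0],[0,0,0,0,0,0],[0,0,0,0,0,0],[0,0,0,0,0,0],[0,0,0,0,0,0]]], gripper=0.036)

```text
t: 14.32
ee_pos: [0.5692, -0.2262, 0.0773]
tool_rot: [0.819, 0.574, -0.0, -0.001]
force: [-2.6, 1.2, 6.0]
opening: 0.0452
gripper_force: 60.2
```

>>> step_arm(motion=[[[0,0,0,0,0,0],[0,0,0,0,0,0],[0,0,0.003,0,0,0],[0,0,0.006,0,0,0],[0,0,0.006,0,0,0],[0,0,0.006,0,0,0]]], gripper=0.064)

```text
t: 15.08
ee_pos: [0.5693, -0.2264, 0.0699]
tool_rot: [0.819, 0.574, -0.001, -0.001]
force: [-0.4, 0.3, 0.3]
opening: 0.0637
gripper_force: 0.0
```

>>> step_arm(motion=[[[0,0,0,0,0,0],[0,0,0,0,0,0],[0,0,0,0,0,0],[0,0,0,0,0,0],[0,0,0,0,0,0]]], gripper=0.036)

```text
t: 15.7
ee_pos: [0.5691, -0.2262, 0.0704]
tool_rot: [0.819, 0.574, -0.001, -0.001]
force: [-1.9, 2.5, 4.8]
opening: 0.0456
gripper_force: 60.7
```

>>> step_arm(motion=[[[0,0,-0.01,0,0,0],[0,0,-0.03,0,0,0],[0,0,-0.06,0,0,0],[0,0,-0.09,0,0,0],[0,0,-0.1,0,0,0],[0,0,-0.1,0,0,0]]])

```text
t: 16.45
ee_pos: [0.57, -0.2264, 0.1708]
tool_rot: [0.819, 0.574, -0.0, -0.0]
force: [0.3, 0.5, -1.3]
opening: 0.0458
gripper_force: 61.4
```

```bash
python3 - <<'E'
from h import *
s=ctrl.observe();print(s['ee_pos'],s['force'],s['opening'])
a=cap('scene','s3.png')['img'];b=cap('top','t3.png')['img']
cv2.imwrite('pics/e1.png',np.hstack([cv2.resize(a[90:230,175:275],(400,560),interpolation=2),cv2.resize(b[195:260,165:265],(400,260),interpolation=2) if 0 else cv2.resize(b[120:260,165:265],(400,560),interpolation=2)]))
go([.408,-.3195,.18],-20);go([.4495,-.216,.18],-20)
E
```

```text
[ 0.56995519 -0.22639877  0.17081618] [ 0.33452039  0.45757554 -1.26959465] 0.04579095440470036
[0.408, -0.3195, 0.18] -> [-0.1429, -0.1195, -0.0104, -0.0037, -0.0002, 0.0012]
[0.4495, -0.216, 0.18] -> [-0.0315, -0.1158, -0.0104, -0.0037, -0.0002, 0.0012]
```

View pics/e1.png

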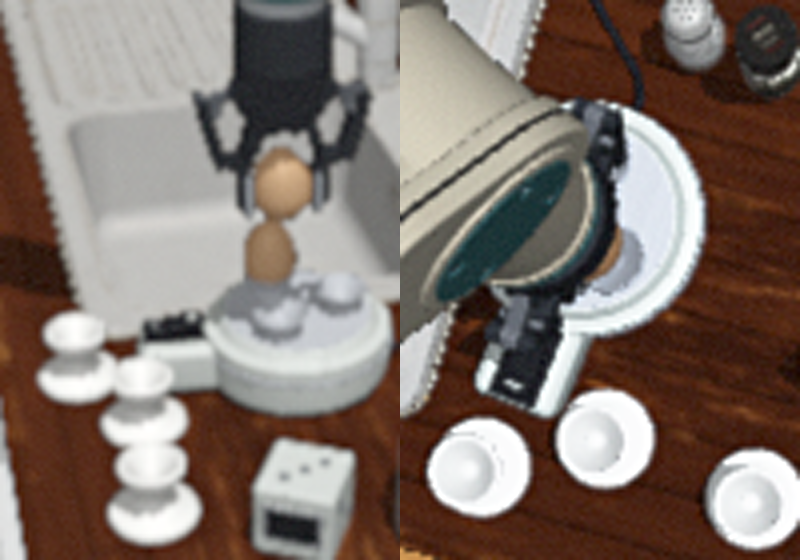

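```bash
python3 - <<'E'
from h import *
for f in('s2','s3'):
    a=cv2.imread(f'pics/{f}.png')[90:185,220:265]
    h=cv2.cvtColor(a,cv2.COLOR_BGR2HSV); m=((h[...,0]>5)&(h[...,0]<22)&(h[...,1]>70)&(h[...,2]>70)).astype(np.uint8)
    for r in range(95):
        x=np.flatnonzero(m[r]); 
        if len(x)>2: print(f,r+90,x.min()+220,x.max()+220,len(x))
E
```

```text
s2 146 240 244 5
s2 147 239 245 7
s2 148 238 246 9
s2 149 237 246 10
s2 150 237 247 11
s2 151 237 247 11
s2 152 237 247 11
s2 153 237 248 12
s2 154 237 248 12
s2 155 237 248 12
s2 156 237 248 12
s2 157 237 248 12
s2 158 237 249 13
s2 159 238 249 12
s2 160 239 250 12
s2 161 239 250 12
s2 162 238 250 13
s2 163 238 251 14
s2 164 238 251 14
s2 165 238 251 14
s2 166 238 251 14
s2 167 239 250 12
s2 168 239 250 12
s2 169 241 249 9
s2 170 242 248 7
s3 127 244 246 3
s3 128 242 247 6
s3 129 241 248 8
s3 130 240 249 10
s3 131 239 251 13
s3 132 239 252 14
s3 133 239 252 14
s3 134 239 252 14
s3 135 239 252 14
s3 136 239 252 14
s3 137 239 252 14
s3 138 239 252 14
s3 139 239 252 14
s3 140 239 251 13
s3 141 240 250 11
s3 142 241 249 9
s3 143 242 248 7
s3 144 242 245 4
s3 145 242 244 3
s3 146 240 244 5
s3 147 239 245 7
s3 148 238 246 9
s3 149 237 246 10
s3 150 237 247 11
s3 151 237 247 11
s3 152 237 247 11
s3 153 237 248 12
s3 154 237 248 12
s3 155 237 247 11
s3 156 237 247 11
s3 157 237 247 11
s3 158 237 246 10
s3 159 238 245 8
```

```bash
python3 - <<'E'
from m import *
for z in(.171,.175,.18,.185,.1927,.2,.23): print(z,proj(S,[.5697,-.2263,z])[0].round(1))
a=cv2.imread('pics/s3.png')
g=cv2.cvtColor(a,cv2.COLOR_BGR2GRAY)[125:155,230:262]
for r,l in enumerate(g): print(r+125,' '.join('%3d'%v for v in l))
E
```

```text
0.171 [244.6 143.2]
0.175 [244.6 142.1]
0.18 [244.6 140.7]
0.185 [244.6 139.3]
0.1927 [244.6 137.1]
0.2 [244.6 135. ]
0.23 [244.6 126.2]
125 124 168 173 165 129  63  34  40  43  50  99 153 171 170 171 171 172 171 170 172 173 158  99  42  51  88 129 133 114  66  36  44
126 117 165 171 154  91  37  36  40  41  57 120 165 166 148 149 148 147 151 168 173 174 165 130  64  32  46  73  75  71  53  42  41
127  94 135 137 120  65  32  35  36  38  64 126 159 142 120 121 122 119 128 154 168 174 175 156  81  30  39  49  47  52  46  42  47
128  57  74  78  65  47  34  34  31  62 103 137 141 126 117 121 120 118 116 130 153 170 176 159  86  27  43  47  52  51  45  39  41
129  42  45  44  45  42  36  32  46  93 134 136 125 118 122 130 137 132 129 130 138 152 167 152  84  35  39  45  44  45  50  64  67
130  38  43  47  42  43  44  35  50  91 125 123 119 123 132 154 168 160 167 164 154 137 136 121  64  36  39  45  55  75  95 118 112
131  53  66  51  40  40  40  41  58  87 108 113 120 132 149 178 190 188 187 185 174 147 114  71  37  41  45  53  90 127 135 142 136
132 104 123  90  69  48  42  53  88 121
[... 2296 characters left out ...]
 194 194 194 194 194 194 193 194 193 188
150 194 193 195 195 195 182 131 109 118 127 130 136 136 134 126 123 115 121 157 193 198 197 194 194 195 195 194 194 193 193 191 190
151 193 194 193 195 196 179 130 111 120 126 129 136 135 131 129 123 116 117 151 189 197 196 195 194 195 196 193 194 193 193 194 192
152 194 194 195 195 196 181 130 114 119 127 129 132 135 130 129 124 117 113 132 172 195 197 196 194 194 195 194 193 194 192 192 191
153 194 194 193 195 195 180 131 112 120 124 128 130 128 128 126 126 118 110 110 150 191 196 195 195 196 193 194 194 193 193 191 191
154 194 193 193 194 195 179 132 113 122 123 128 128 129 129 125 122 119 109 104 145 192 199 197 197 198 197 194 194 194 193 191 192
```

>>> step_arm(motion=[[[-0.04,-0.033,-0.01,0,0,0],[-0.08,-0.066,-0.01,0,0,0],[-0.12,-0.1,-0.01,0,0,0],[-0.1425,-0.1192,-0.01,0,0,0],[-0.1425,-0.1192,0.02,0,0,0],[-0.1425,-0.1192,0.05,0,0,0],[-0.1425,-0.1192,0.08,0,0,0],[-0.1425,-0.1192,0.1,0,0,0],[-0.1425,-0.1192,0.112,0,0,0],[-0.1425,-0.1192,0.116,0,0,0],[-0.1425,-0.1192,0.116,0,0,0]]])

```text
t: 18.02
ee_pos: [0.4088, -0.3198, 0.0544]
tool_rot: [0.819, 0.574, -0.001, -0.001]
force: [-0.4, -0.2, -0.3]
opening: 0.0455
gripper_force: 61.5
```

```bash
python3 - <<'E'
from h import *
s=ctrl.observe();print(s['ee_pos'],s['force'],s['opening']);go([.408,-.3188,.042],-20)
a=cap('scene','s4.png')['img'];b=cap('top','t4.png')['img']
cv2.imwrite('pics/f1.png',np.hstack([cv2.resize(a[150:220,175:245],(400,400),interpolation=2),cv2.resize(b[200:270,220:290],(400,400),interpolation=2)]))
E
```

```text
[ 0.40883704 -0.31979052  0.05442774] [-0.43053666 -0.2326355  -0.32136256] 0.04551705331525273
[0.408, -0.3188, 0.042] -> [0.0006, -0.0011, 0.0124, -0.0018, 0.0002, 0.001]
```

View pics/f1.png

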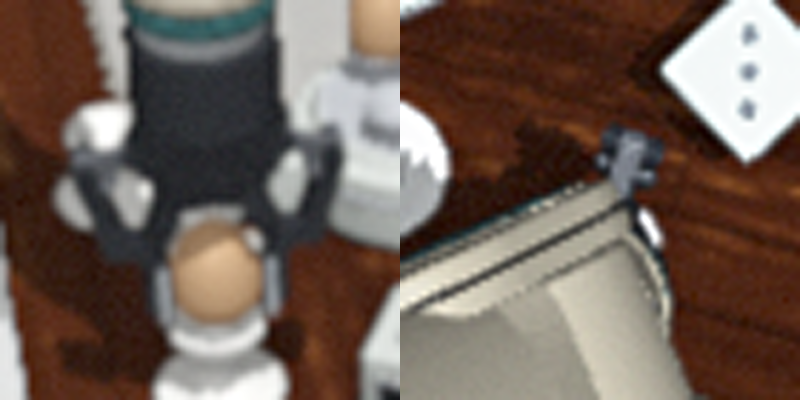

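>>> step_arm(motion=[[[0,0,0.004,0,0,0],[0,0,0.007,0,0,0],[0,0,0.009,0,0,0],[0,0,0.011,0,0,0],[0,0,0.012,0,0,0],[0,0,0.012,0,0,0]]])

```text
t: 18.88
ee_pos: [0.409, -0.3198, 0.0462]
tool_rot: [0.819, 0.574, 0.001, -0.0]
force: [-4.8, 4.9, 42.0]
opening: 0.0456
gripper_force: 83.3
```

>>> step_arm(motion=[[[0,0,-0.003,0,0,0],[0,0,-0.004,0,0,0],[0,0,-0.004,0,0,0]]])

```text
t: 19.25
ee_pos: [0.409, -0.3197, 0.0471]
tool_rot: [0.819, 0.574, -0.0, -0.0]
force: [-0.8, 0.1, 8.1]
opening: 0.0458
gripper_force: 66.3
```

```bash
python3 - <<'E'
from h import *
s=ctrl.observe();print(s)
a=cap('scene','s5.png')['img']
cv2.imwrite('pics/f2.png',cv2.resize(a[170:225,185:240],(600,600),interpolation=2))
E
```

```text
{'t': 19.25, 'joint_positions': array([ 0.39120431,  0.76562867,  0.33440999,  2.02697396, -0.56368512,
        0.43963722,  0.80841091]), 'qd': array([ 0.00120305,  0.00198521, -0.00192057, -0.00153298, -0.00086997,
        0.00299466, -0.00045226]), 'joint_efforts': array([ 1.69915860e-01, -4.66945267e+01,  5.02389729e+00, -8.07917029e+00,
       -7.24483584e-02, -5.83688691e-01,  1.39283037e-02]), 'ee_pos': array([ 0.40901204, -0.31969408,  0.04714089]), 'tool_rot': array([ 8.18856501e-01,  5.73998079e-01, -1.74135205e-04, -4.53534461e-04]), 'force': array([-0.83719133,  0.12939427,  8.12117948]), 'torque': array([0.2534422 , 0.33310137, 0.00722439]), 'gripper_force': 66.33477426774334, 'opening': 0.0457627535175994}
```

View pics/f2.png

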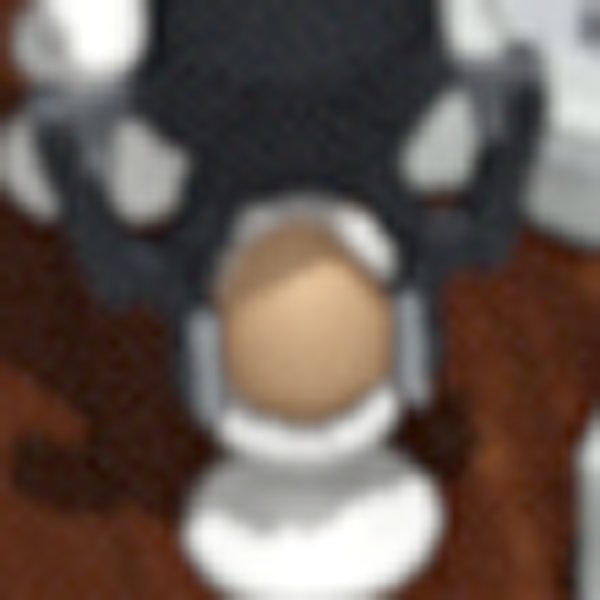

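>>> step_arm(motion=[[[0,0,-0.001,0,0,0],[0,0,-0.001,0,0,0]]])

```text
t: 19.55
ee_pos: [0.4089, -0.3197, 0.0474]
tool_rot: [0.819, 0.574, -0.0, -0.001]
force: [0.3, 0.5, 3.2]
opening: 0.0452
gripper_force: 63.7
```

>>> step_arm(motion=[[[0,0,0,0,0,0],[0,0,0,0,0,0],[0,0,0,0,0,0],[0,0,0,0,0,0]]], gripper=0.052)

```text
t: 20.05
ee_pos: [0.4086, -0.3196, 0.0472]
tool_rot: [0.819, 0.574, -0.001, -0.001]
force: [0.4, 0.1, -0.4]
opening: 0.0519
gripper_force: 0.0
```

>>> step_arm(motion=[[[0,0,0,0,0,0],[0,0,0,0,0,0],[0,0,-0.02,0,0,0],[0,0,-0.06,0,0,0],[0,0,-0.1,0,0,0],[0,0,-0.14,0,0,0],[0,0,-0.14,0,0,0]]], gripper=0.066)

```text
t: 20.92
ee_pos: [0.4104, -0.3211, 0.19]
tool_rot: [0.819, 0.574, 0.0, 0.002]
force: [-0.6, -0.2, -0.7]
opening: 0.0664
gripper_force: 0.0
```

```bash
python3 - <<'E'
from m import *
a=cap('scene','s6.png')['img']
h=cv2.cvtColor(a,cv2.COLOR_BGR2HSV); m=((h[...,0]>5)&(h[...,0]<22)&(h[...,1]>70)&(h[...,2]>70))
for r in range(175,215):
    x=np.flatnonzero(m[r,195:235])
    if len(x)>2: print(r,x.min()+195,x.max()+195,len(x))
p=[.4088,-.3197]
print(proj(S,[[*p,.0623],[*p,.0993],[*p,.0383],[*p,.05],[*p,0]]).round(1))
go([.593,-.1665,.2],-20)
E
```

```text
175 201 208 8
176 201 208 8
177 201 208 8
178 203 207 5
188 220 228 8
189 219 229 11
190 220 230 11
191 209 230 15
192 207 232 19
193 207 234 22
194 206 234 23
195 206 233 23
196 205 234 26
197 205 234 26
198 205 234 29
199 205 234 30
200 205 234 29
201 203 234 31
202 204 234 30
203 204 234 30
204 204 234 29
205 204 234 28
206 206 234 25
207 207 234 23
208 195 234 25
209 195 234 23
210 195 234 24
211 195 234 20
212 195 234 19
213 195 234 18
214 195 234 18
[[212.3 202.2]
 [211.7 192.1]
 [212.7 208.4]
 [212.5 205.4]
 [213.3 218.1]]
[0.593, -0.1665, 0.2] -> [0.2062, 0.1213, -0.0137, -0.0033, -0.0007, 0.0013]
```

>>> step_arm(motion=[[[0.05,0.03,-0.0137,0,0,0],[0.1,0.06,-0.0137,0,0,0],[0.15,0.09,-0.0137,0,0,0],[0.19,0.11,-0.0137,0,0,0],[0.206,0.1213,-0.0137,-0.003,0,0],[0.206,0.1213,-0.0137,-0.003,0,0],[0.206,0.1213,-0.0137,-0.003,0,0]]])

```text
t: 21.95
ee_pos: [0.5913, -0.1698, 0.2004]
tool_rot: [0.82, 0.573, -0.001, 0.0]
force: [-0.5, -0.3, -0.6]
opening: 0.0661
gripper_force: 0.0
```

```bash
python3 - <<'E'
from h import *
go([.593,-.1662,.0795],-20)
a=cap('scene','s7.png')['img'];b=cap('top','t7.png')['img']
cv2.imwrite('pics/g1.png',np.hstack([cv2.resize(a[130:230,180:280],(400,400),interpolation=2),cv2.resize(b[170:270,190:290],(400,400),interpolation=2)]))
E
```

```text
[0.593, -0.1662, 0.0795] -> [0.0041, 0.0004, 0.1209, -0.0005, 0.0017, -0.0023]
```

View pics/g1.png

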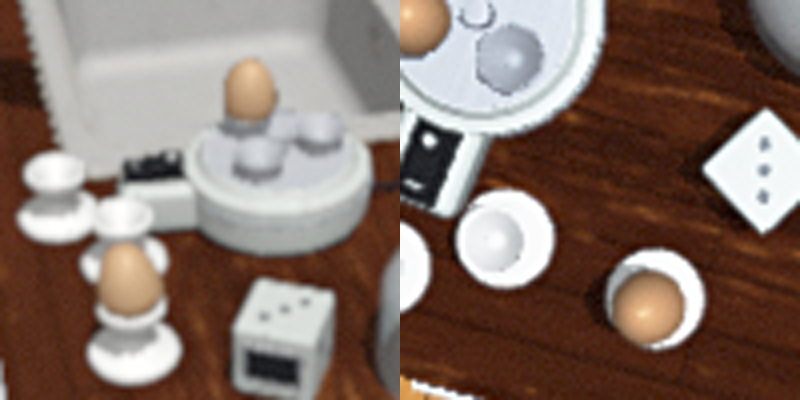

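Egg 1 stands upright in its cup, at (130,280) in the scene half; egg 2 is still in its seat at (250,90). The timer and the other cups have not moved.

>>> step_arm(motion=[[[0.004,0.0005,0.04,0,0,0],[0.004,0.0005,0.08,0,0,0],[0.004,0.0005,0.1,0,0,0],[0.004,0.0005,0.115,0,0,0],[0.004,0.0005,0.121,0,0,0],[0.004,0.0005,0.121,0,0,0],[0.004,0.0005,0.121,0,0,0]]])

```text
t: 22.92
ee_pos: [0.5958, -0.1642, 0.0806]
tool_rot: [0.819, 0.574, 0.001, 0.001]
force: [-0.8, 0.2, -0.4]
opening: 0.0659
gripper_force: 0.0
```

>>> step_arm(motion=[[[0,0,0,0,0,0],[0,0,0,0,0,0],[0,0,0,0,0,0],[0,0,0,0,0,0],[0,0,0,0,0,0]]], gripper=0.036)

```text
t: 23.55
ee_pos: [0.5936, -0.1631, 0.0807]
tool_rot: [0.819, 0.574, -0.0, -0.001]
force: [-5.6, 1.9, 8.6]
opening: 0.0453
gripper_force: 59.9
```

>>> step_arm(motion=[[[0,0,-0.01,0,0,0],[0,0,-0.03,0,0,0],[0,0,-0.06,0,0,0],[0,0,-0.09,0,0,0],[0,0,-0.1,0,0,0],[0,0,-0.1,0,0,0]]])

```text
t: 24.3
ee_pos: [0.5956, -0.1639, 0.1806]
tool_rot: [0.819, 0.574, 0.001, 0.001]
force: [-0.8, -0.2, -0.9]
opening: 0.0454
gripper_force: 61.3
```

```bash
python3 - <<'E'
from m import *
s=ctrl.observe();print(s['ee_pos'],s['force'],s['opening'],s['gripper_force']);go([.4495,-.2158,.18],-20)
a=S['img'];h=cv2.cvtColor(a,cv2.COLOR_BGR2HSV); m=((h[...,0]>5)&(h[...,0]<22)&(h[...,1]>70)&(h[...,2]>70))
for r in range(110,150):
    x=np.flatnonzero(m[r,225:260])
    if len(x)>2: print(r,x.min()+225,x.max()+225,len(x))
p=[.593,-.1665];print(proj(S,[[*p,.193],[*p,.23],[*p,.169]]).round(1))
E
```

```text
[ 0.59460658 -0.16342962  0.17892506] [-0.25104083  0.46358366 -0.91288553] 0.04494229295968009 61.31929278373718
[0.4495, -0.2158, 0.18] -> [-0.0987, -0.1186, -0.001, -0.0005, -0.0, 0.0012]
118 241 243 3
119 240 245 6
120 239 246 8
121 238 247 10
122 237 249 13
123 237 249 13
124 237 249 13
125 237 249 13
126 237 249 13
127 237 249 13
128 237 249 13
129 237 249 13
130 237 249 13
131 237 248 12
132 238 247 10
133 239 246 8
134 240 244 5
[[241.9 127.6]
 [241.9 117.1]
 [241.9 134.2]]
```

>>> step_arm(motion=[[[-0.03,-0.037,-0.005,0,0,0],[-0.06,-0.074,-0.005,0,0,0],[-0.085,-0.105,-0.005,0,0,0],[-0.0967,-0.1188,0.0,0,0,0],[-0.0967,-0.1188,0.03,0,0,0],[-0.0967,-0.1188,0.06,0,0,0],[-0.0967,-0.1188,0.09,0,0,0],[-0.0967,-0.1188,0.11,0,0,0],[-0.0967,-0.1188,0.118,0,0,0],[-0.0967,-0.1188,0.121,0,0,0],[-0.0967,-0.1188,0.121,0,0,0],[-0.0967,-0.1188,0.121,0,0,0]]])

```text
t: 25.9
ee_pos: [0.451, -0.2145, 0.0592]
tool_rot: [0.819, 0.574, 0.001, 0.001]
force: [-0.3, -0.2, -1.1]
opening: 0.0456
gripper_force: 61.5
```

```bash
python3 - <<'E'
from h import *
s=ctrl.observe();print(s['ee_pos'],s['force'],s['opening']);go([.450,-.2138,.052],-20)
a=cap('scene','s8.png')['img'];b=cap('top','t8.png')['img']
cv2.imwrite('pics/g2.png',np.hstack([cv2.resize(a[155:205,185:235],(400,400),interpolation=2),cv2.resize(b[190:250,190:250],(400,400),interpolation=2)]))
E
```

```text
[ 0.45101058 -0.21446306  0.05920647] [-0.32307732 -0.16195788 -1.0792699 ] 0.04564325820090565
[0.45, -0.2138, 0.052] -> [0.0003, -0.0012, 0.0072, 0.0022, 0.0002, 0.0012]
```

View pics/g2.png

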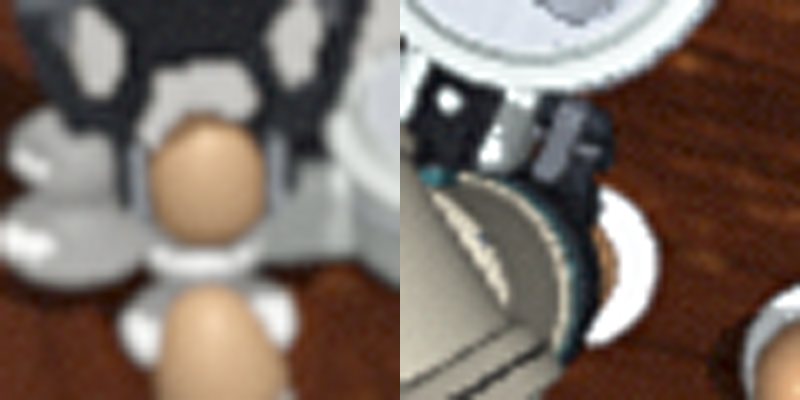

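>>> step_arm(motion=[[[0,0,0.003,0,0,0],[0,0,0.005,0,0,0],[0,0,0.006,0,0,0],[0,0,0.006,0,0,0]]])

```text
t: 26.5
ee_pos: [0.4508, -0.2135, 0.0537]
tool_rot: [0.819, 0.574, 0.001, 0.0]
force: [-3.1, 4.3, 13.9]
opening: 0.045
gripper_force: 63.1
```

>>> step_arm(motion=[[[0,0,-0.002,0,0,0],[0,0,-0.002,0,0,0]]])

```text
t: 26.75
ee_pos: [0.4507, -0.2142, 0.0547]
tool_rot: [0.819, 0.574, 0.0, 0.0]
force: [0.6, 1.0, 3.0]
opening: 0.0452
gripper_force: 61.7
```

>>> step_arm(motion=[[[0,0,0,0,0,0],[0,0,0,0,0,0],[0,0,0,0,0,0],[0,0,0,0,0,0]]], gripper=0.051)

```text
t: 27.25
ee_pos: [0.4504, -0.2143, 0.0545]
tool_rot: [0.819, 0.574, 0.0, 0.0]
force: [-0.9, 0.2, 0.6]
opening: 0.051
gripper_force: 0.3
```

>>> step_arm(motion=[[[0,0,0,0,0,0],[0,0,0,0,0,0],[0,0,-0.02,0,0,0],[0,0,-0.06,0,0,0],[0,0,-0.1,0,0,0],[0,0,-0.14,0,0,0],[0,0.06,-0.14,0,0,0],[0,0.12,-0.14,0,0,0],[0,0.16,-0.14,0,0,0],[0,0.16,-0.14,0,0,0]]], gripper=0.066)

```text
t: 28.5
ee_pos: [0.6031, -0.2693, 0.194]
tool_rot: [0.818, 0.575, 0.0, 0.001]
force: [-0.4, 0.4, 0.1]
opening: 0.066
gripper_force: 0.0
```

```bash
python3 - <<'E'
from m import *
s=ctrl.observe();print(s['ee_pos'],s['joint_positions'])
a=cap('scene','s9.png')['img'];b=cap('top','t9.png')['img']
cv2.imwrite('pics/i1.png',np.hstack([cv2.resize(a[140:230,180:270],(400,400),interpolation=2),cv2.resize(b[150:250,180:280],(400,400),interpolation=2)]))
go([.6365,-.455,.2],70);go([.6365,-.455,.096],70)
E
```

```text
[ 0.59988872 -0.2686676   0.19408894] [ 0.06941973  0.7393346   0.55376146  1.54305907 -0.43838669  0.98637706
  0.40306979]
[0.6365, -0.455, 0.2] -> [-0.1626, 0.0985, -0.0054, -0.0001, -0.0005, -1.5706]
[0.6365, -0.455, 0.096] -> [-0.1627, 0.0985, 0.0986, -0.0001, -0.0005, -1.5706]
```

View pics/i1.png

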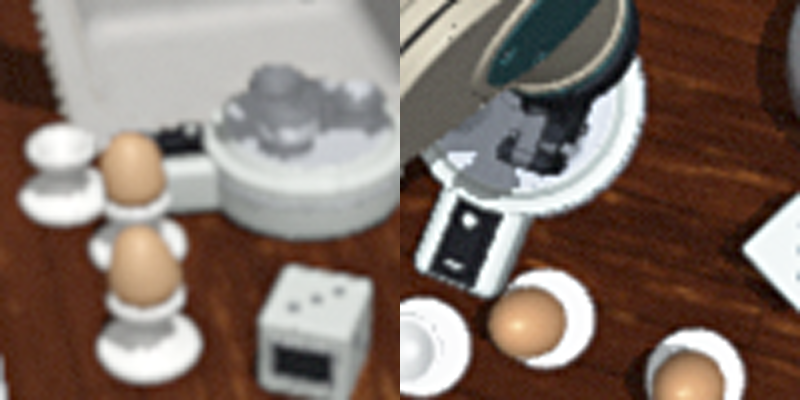

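Both eggs look upright and seated, at (133,170) and (145,265). Now the lid.

>>> step_arm(motion=[[[-0.03,0.02,-0.03,0,0,-0.18],[-0.06,0.04,-0.03,0,0,-0.36],[-0.09,0.06,-0.03,0,0,-0.54],[-0.12,0.08,-0.03,0,0,-0.72],[-0.1627,0.0985,-0.03,0,0,-0.9],[-0.1627,0.0985,-0.03,0,0,-1.08],[-0.1627,0.0985,-0.03,0,0,-1.26],[-0.1627,0.0985,-0.03,0,0,-1.44],[-0.1627,0.0985,0.0,0,0,-1.57],[-0.1627,0.0985,0.0,0,0,-1.57],[-0.1627,0.0985,0.0,0,0,-1.57],[-0.1627,0.0985,0.0,0,0,-1.57]]], gripper=0.06)

```text
t: 30.2
ee_pos: [0.6385, -0.4557, 0.1964]
tool_rot: [0.174, 0.985, -0.001, 0.001]
force: [-0.5, -0.1, 1.9]
opening: 0.0597
gripper_force: 0.0
```

```bash
python3 - <<'E'
from m import *
s=ctrl.observe();print(s['ee_pos'],s['joint_positions'])
go([.6373,-.4555,.0965],70)
E
```

```text
[ 0.638377   -0.45557181  0.19601818] [ 0.52297721  0.88251582  0.14162851  1.09115994 -0.11849753  1.17280812
  1.88055995]
[0.6373, -0.4555, 0.0965] -> [0.0013, -0.0002, 0.0995, -0.0007, 0.0025, -0.0003]
```

>>> step_arm(motion=[[[0.001,0,0.03,0,0.0,0],[0.001,0,0.06,0,0.0,0],[0.001,0,0.085,0,0.0,0],[0.001,0,0.095,0,0.0,0],[0.001,0,0.099,0,0,0],[0.001,0,0.099,0,0,0],[0.001,0,0.099,0,0,0]]])

```text
t: 31.18
ee_pos: [0.6378, -0.4555, 0.0972]
tool_rot: [0.174, 0.985, -0.001, 0.001]
force: [0.5, -0.5, -0.3]
opening: 0.0598
gripper_force: 0.0
```

>>> step_arm(motion=[[[0,0,0,0,0,0],[0,0,0,0,0,0],[0,0,0,0,0,0],[0,0,0,0,0,0],[0,0,0,0,0,0],[0,0,0,0,0,0]]], gripper=0.01)

```text
t: 31.92
ee_pos: [0.6374, -0.4554, 0.0964]
tool_rot: [0.174, 0.985, -0.0, 0.001]
force: [0.3, -1.3, 3.7]
opening: 0.0206
gripper_force: 59.6
```

>>> step_arm(motion=[[[0,0,-0.01,0,0,0],[0,0,-0.03,0,0,0],[0,0,-0.06,0,0,0],[0,0,-0.1,0,0,0],[0,0,-0.125,0,0,0],[0,0,-0.125,0,0,0],[0,0,-0.125,0,0,0]]])

```text
t: 32.8
ee_pos: [0.6364, -0.4544, 0.2198]
tool_rot: [0.173, 0.985, 0.0, -0.0]
force: [-0.8, 0.6, -1.5]
opening: 0.0211
gripper_force: 58.9
```

```bash
python3 - <<'E'
from m import *
s=ctrl.observe();print(s['ee_pos'],s['opening'],s['force'])
go([.6082,-.2066,.22],70);go([.6082,-.2066,.165],70)
E
```

```text
[ 0.63617727 -0.45424524  0.21885534] 0.020670589243647335 [-1.01018979  0.78471318 -1.83660805]
[0.6082, -0.2066, 0.22] -> [0.1109, 0.2232, -0.0007, 0.0009, -0.0024, 0.0003]
[0.6082, -0.2066, 0.165] -> [0.1108, 0.2231, 0.0543, 0.0009, -0.0024, 0.0003]
```

>>> step_arm(motion=[[[0.02,0.04,0,0,0,0],[0.04,0.08,0,0,0,0],[0.06,0.12,0,0,0,0],[0.08,0.16,0,0,0,0],[0.1,0.2,0,0,0,0],[0.1108,0.2231,0.0,0,0,0],[0.1108,0.2231,0.02,0,0,0],[0.1108,0.2231,0.04,0,0,0],[0.1108,0.2231,0.05,0,0,0],[0.1108,0.2231,0.05,0,0,0],[0.1108,0.2231,0.05,0,0,0]]])

```text
t: 34.28
ee_pos: [0.6096, -0.2078, 0.1712]
tool_rot: [0.174, 0.985, -0.0, 0.001]
force: [0.3, 0.1, -1.5]
opening: 0.0208
gripper_force: 59.1
```

```bash
python3 - <<'E'
from m import *
s=ctrl.observe();print(s['ee_pos'],s['opening'],s['force'])
go([.6082,-.2066,.1574],70);go([.6082,-.2066,.1474],70)
E
```

```text
[ 0.60968959 -0.20772835  0.17152704] 0.02068270833610897 [-0.05907666 -0.74215229 -1.531792  ]
[0.6082, -0.2066, 0.1574] -> [0.0018, 0.0006, 0.0141, 0.0001, 0.0024, 0.0001]
[0.6082, -0.2066, 0.1474] -> [0.0018, 0.0005, 0.0241, 0.0001, 0.0024, 0.0001]
```

>>> step_arm(motion=[[[0.0018,0.0005,0.006,0,0,0],[0.0018,0.0005,0.012,0,0,0],[0.0018,0.0005,0.016,0,0,0],[0.0018,0.0005,0.019,0,0,0],[0.0018,0.0005,0.021,0,0,0],[0.0018,0.0005,0.023,0,0,0],[0.0018,0.0005,0.023,0,0,0]]])

```text
t: 35.25
ee_pos: [0.6076, -0.2064, 0.1476]
tool_rot: [0.174, 0.985, -0.0, 0.0]
force: [0.3, -0.4, -0.9]
opening: 0.0207
gripper_force: 59.1
```

Already at 0.1476, essentially seated. One more nudge, then release.

>>> step_arm(motion=[[[0,0,0.001,0,0,0],[0,0,0.0015,0,0,0],[0,0,0.0015,0,0,0]]])

```text
t: 35.62
ee_pos: [0.608, -0.2066, 0.147]
tool_rot: [0.174, 0.985, -0.0, 0.001]
force: [-1.4, 0.5, 5.1]
opening: 0.0206
gripper_force: 60.0
```

>>> step_arm(motion=[[[0,0,0,0,0,0],[0,0,0,0,0,0],[0,0,0,0,0,0],[0,0,-0.03,0,0,0],[0,0,-0.07,0,0,0],[0,0,-0.11,0,0,0],[0.03,-0.04,-0.12,0,0,0],[0.06,-0.08,-0.12,0,0,0],[0.09,-0.12,-0.12,0,0,0],[0.09,-0.16,-0.12,0,0,0],[0.09,-0.16,-0.12,0,0,0],[0.09,-0.16,-0.12,0,0,0]]], gripper=0.06)

```text
t: 37.12
ee_pos: [0.4688, -0.3252, 0.266]
tool_rot: [0.173, 0.985, 0.0, 0.001]
force: [-0.5, 0.6, 0.1]
opening: 0.0594
gripper_force: 0.0
```

```bash
python3 - <<'E'
from m import *
s=ctrl.observe();print(s['ee_pos'],s['opening'],s['force'],s['joint_positions'])
s0=cv2.imread('pics/scene0.png')
cv2.imwrite('pics/s10.png',S['img']);cv2.imwrite('pics/t10.png',T['img'])
def dark(a):
    y,x=np.nonzero(a[138:148,240:258].max(2)<60); return x.mean()+240,y.mean()+138,len(x)
print('knob before/after',dark(s0),dark(S['img']))
# white cube top centroid near timer, compared with the start
for n,a in(('0',cv2.imread('pics/top0.png')),('now',T['img'])):
    m=(a[190:235,260:300].min(2)>190);y,x=np.nonzero(m);print(n,x.mean()+260,y.mean()+190,len(x))
    m=(a[190:235,160:200].min(2)>150);y,x=np.nonzero(m);print('cupA',x.mean()+160,y.mean()+190,len(x))
E
```

```text
[ 0.46920904 -0.32447116  0.26594249] 0.059925162934993566 [-0.24100358  0.13644443 -0.29416242] [ 0.44195774  0.47959627  0.17293419  1.70556601 -0.09810857  0.96434056
  1.87598651]
knob before/after (np.float64(248.96428571428572), np.float64(142.6547619047619), 84) (np.float64(249.32467532467533), np.float64(142.76623376623377), 77)
0 280.6320346320346 212.25757575757575 462
cupA 175.54770755885997 209.79182156133828 807
now 280.69662921348316 211.40898876404495 445
cupA 178.5650406504065 211.2418699186992 984
```

```bash
cat >> h.py <<'E'
U=np.array([-.698,.716,0])   # turning the cube about +U brings its window up
def go2(c,deg,ahead=.02):
    """grasp pose on the cube centre c, tool turned deg about U from straight down, closing axis -U"""
    s=ctrl.observe(); r=R.from_quat(s['tool_rot']); y=-U; z=np.array([0,0,-1.])
    g=R.from_rotvec(np.radians(deg)*U)*R.from_matrix(np.c_[np.cross(y,z),y,z])
    p=np.array(c)+ahead*g.as_matrix()[:,2]
    print(deg,p.round(3),'->',np.r_[r.inv().apply(p-s['ee_pos']),(r.inv()*g).as_rotvec()].round(4).tolist())
E
python3 - <<'E'
from h import *
go2([.4975,-.391,.25],0)
E
```

```text
0 [ 0.498 -0.391  0.23 ] -> [-0.0492, -0.053, 0.0359, 0.0013, -0.0005, 2.0224]
```

>>> step_arm(motion=[[[-0.02,-0.02,0.01,0,0,0.18],[-0.0492,-0.053,0.02,0,0,0.36],[-0.0492,-0.053,0.03,0,0,0.54],[-0.0492,-0.053,0.036,0,0,0.72],[-0.0492,-0.053,0.036,0,0,0.9],[-0.0492,-0.053,0.036,0,0,1.08],[-0.0492,-0.053,0.036,0,0,1.26],[-0.0492,-0.053,0.036,0,0,1.44],[-0.0492,-0.053,0.036,0,0,1.62],[-0.0492,-0.053,0.036,0,0,1.8],[-0.0492,-0.053,0.036,0,0,1.98],[-0.0492,-0.053,0.036,0,0,2.02]]], gripper=0.08)

```text
t: 38.72
ee_pos: [0.4975, -0.3911, 0.2297]
tool_rot: [0.926, 0.378, 0.0, -0.0]
force: [1.0, 0.5, 0.5]
opening: 0.0799
gripper_force: 0.0
```

```bash
python3 - <<'E'
from h import *
s=ctrl.observe();print(s['ee_pos'],s['joint_positions'])
go2([.4975,-.391,.25],0)
go2([.4975,-.391,.25],-45)
E
```

```text
[ 0.49752467 -0.39107335  0.22970763] [ 0.21511367  0.70441077  0.72036129  1.58307876 -0.51480547  1.05184105
  0.28235434]
0 [ 0.498 -0.391  0.23 ] -> [0.0, -0.0001, -0.0003, 0.0001, -0.0004, 0.0024]
-45 [ 0.508 -0.381  0.236] -> [0.0142, -0.0, -0.0061, -0.0009, 0.7849, 0.0023]
```

>>> step_arm(motion=[[[0.003,0,-0.001,0,0.17,0],[0.006,0,-0.002,0,0.34,0],[0.009,0,-0.003,0,0.51,0],[0.012,0,-0.004,0,0.68,0],[0.0142,0,-0.006,0,0.785,0],[0.0142,0,-0.006,0,0.785,0],[0.0142,0,-0.006,0,0.785,0],[0.0142,0,-0.006,0,0.785,0]]])

```text
t: 39.72
ee_pos: [0.508, -0.3814, 0.2371]
tool_rot: [0.855, 0.35, 0.354, -0.143]
force: [-0.6, 0.4, 0.7]
opening: 0.0801
gripper_force: 0.0
```

```bash
python3 - <<'E'
from h import *
s=ctrl.observe();print(s['ee_pos'],s['joint_positions'])
go2([.4975,-.391,.25],-45);go2([.4975,-.391,.031],-45)
go2([.4975,-.391,.25],40)
E
```

```text
[ 0.5079955  -0.38144034  0.23710568] [ 0.80457101  0.7525246   0.31617986  1.62475729 -1.01801019  1.30348987
  0.83004831]
-45 [ 0.508 -0.381  0.236] -> [-0.0009, -0.0005, 0.0009, -0.0005, 0.0006, 0.0044]
-45 [ 0.508 -0.381  0.017] -> [-0.1557, -0.0011, 0.1558, -0.0005, 0.0006, 0.0044]
40 [ 0.488 -0.4    0.235] -> [-0.0208, -0.0006, -0.0174, 0.0029, -1.4828, 0.0039]
```

>>> step_arm(motion=[[[-0.03,0,0.03,0,0,0.004],[-0.06,0,0.06,0,0,0.004],[-0.09,-0.001,0.09,0,0,0.004],[-0.12,-0.001,0.12,0,0,0.004],[-0.14,-0.001,0.14,0,0,0.004],[-0.15,-0.001,0.15,0,0,0.004],[-0.155,-0.001,0.155,0,0,0.004],[-0.155,-0.001,0.155,0,0,0.004],[-0.155,-0.001,0.155,0,0,0.004]]])

```text
t: 40.85
ee_pos: [0.5066, -0.3825, 0.0181]
tool_rot: [0.856, 0.347, 0.354, -0.144]
force: [0.2, -0.1, 0.1]
opening: 0.0801
gripper_force: 0.0
```

```bash
python3 - <<'E'
from h import *
s=ctrl.observe();print(s['ee_pos'],s['force'],s['joint_positions'])
go2([.4975,-.391,.031],-45)
E
```

```text
[ 0.50659757 -0.38254509  0.0181378 ] [ 0.23881008 -0.11539873  0.05046886] [ 0.95225737  1.05475319  0.06764527  1.66115759 -1.07892805  0.98632258
  1.07471283]
-45 [ 0.508 -0.381  0.017] -> [0.0003, -0.0003, 0.0021, 0.0016, 0.0003, -0.0017]
```

Close on the cube, then lift it straight up by about 0.13 m.

>>> step_arm(motion=[[[0,0,0,0,0,0],[0,0,0,0,0,0],[0,0,0,0,0,0],[0,0,0,0,0,0],[0,0,0,0,0,0]]], gripper=0.045)

```text
t: 41.48
ee_pos: [0.5064, -0.3825, 0.018]
tool_rot: [0.856, 0.347, 0.355, -0.144]
force: [-1.6, -1.2, 5.8]
opening: 0.0596
gripper_force: 64.4
```

>>> step_arm(motion=[[[0.01,0,-0.01,0,0,0],[0.03,0,-0.03,0,0,0],[0.05,0,-0.05,0,0,0],[0.07,0,-0.07,0,0,0],[0.09,0,-0.09,0,0,0],[0.1,0,-0.1,0,0,0],[0.1,0,-0.1,0,0,0],[0.1,0,-0.1,0,0,0]]])

```text
t: 42.48
ee_pos: [0.5058, -0.3818, 0.1573]
tool_rot: [0.857, 0.346, 0.354, -0.145]
force: [0.4, -0.7, -1.6]
opening: 0.0591
gripper_force: 64.5
```

```bash
python3 - <<'E'
from h import *
s=ctrl.observe();print(s['ee_pos'],s['force'],s['opening'],s['joint_positions'])
for d in(-45,0,25,45): go2([.4975,-.391,.175],d)
E
```

```text
[ 0.5058244  -0.38183298  0.15734268] [ 0.3603442  -0.65044144 -1.63498855] 0.05910077682042967 [ 0.92046913  0.84158337  0.12199681  1.66359468 -0.98627658  1.12781896
  0.88286435]
-45 [ 0.508 -0.381  0.161] -> [0.0037, 0.0007, -0.0012, -0.0007, 0.0002, -0.0045]
0 [ 0.498 -0.391  0.155] -> [-0.0104, 0.0008, -0.0071, -0.0025, -0.7852, -0.004]
25 [ 0.491 -0.397  0.157] -> [-0.015, 0.0008, -0.0144, -0.0034, -1.2215, -0.0035]
45 [ 0.487 -0.401  0.161] -> [-0.0163, 0.0008, -0.0212, -0.0041, -1.5705, -0.003]
```

>>> step_arm(motion=[[[-0.002,0,0,0,-0.17,0],[-0.004,0,-0.002,0,-0.34,0],[-0.006,0,-0.003,0,-0.51,0],[-0.008,0,-0.005,0,-0.68,0],[-0.011,0,-0.008,0,-0.85,0],[-0.013,0,-0.011,0,-1.02,0],[-0.015,0,-0.014,0,-1.19,0],[-0.016,0,-0.017,0,-1.36,0],[-0.0163,0,-0.0212,0,-1.57,0],[-0.0163,0,-0.0212,0,-1.57,0],[-0.0163,0,-0.0212,0,-1.57,0],[-0.0163,0,-0.0212,0,-1.57,0]]])

```text
t: 43.98
ee_pos: [0.4855, -0.4026, 0.1637]
tool_rot: [0.858, 0.345, -0.354, 0.142]
force: [-0.5, -0.5, -1.1]
opening: 0.0593
gripper_force: 64.6
```

```bash
python3 - <<'E'
from h import *
s=ctrl.observe();print(s['ee_pos'],s['force'],s['opening'],s['joint_positions'],R.from_quat(s['tool_rot']).as_matrix()[:,2])
go2([.4975,-.391,.175],45)
go2([.4975,-.391,.035],45)
E
```

```text
[ 0.48554179 -0.40258926  0.16369278] [-0.48624598 -0.50037076 -1.07526618] 0.059253767257274284 [-0.15938981  1.1160899   0.96447464  1.49344277 -0.09799757  1.06753874
 -0.21937082] [-0.50817519 -0.48849723 -0.70931546]
45 [ 0.487 -0.401  0.161] -> [0.0038, 0.0, 0.0002, -0.005, -0.0031, -0.005]
45 [ 0.487 -0.401  0.021] -> [0.1025, 0.0, 0.0995, -0.005, -0.0031, -0.005]
```

>>> step_arm(motion=[[[0.02,0,0.02,0,0,0],[0.04,0,0.039,0,0,0],[0.06,0,0.058,0,0,0],[0.08,0,0.078,0,0,0],[0.093,0,0.09,0,0,0],[0.099,0,0.096,0,0,0],[0.101,0,0.098,0,0,0],[0.101,0,0.098,0,0,0],[0.101,0,0.098,0,0,0]]])

```text
t: 45.1
ee_pos: [0.4891, -0.3993, 0.0221]
tool_rot: [0.856, 0.347, -0.354, 0.143]
force: [-0.2, -0.4, -1.6]
opening: 0.0594
gripper_force: 64.6
```

```bash
python3 - <<'E'
from h import *
s=ctrl.observe();print(s['ee_pos'],s['force'],s['opening'],s['joint_positions'],R.from_quat(s['tool_rot']).as_matrix()[:,2])
E
```

```text
[ 0.4890676  -0.39931602  0.02210925] [-0.16915709 -0.41208707 -1.56090959] 0.05938390031487069 [-0.13565445  1.30385394  0.87932056  1.48996512 -0.18063531  0.92691119
 -0.29891534] [-0.50734391 -0.4913482  -0.70794005]
```

>>> step_arm(motion=[[[0.001,0,0.001,0,0,0],[0.002,0,0.002,0,0,0],[0.003,0,0.003,0,0,0],[0.003,0,0.003,0,0,0]]])

```text
t: 45.6
ee_pos: [0.4888, -0.399, 0.0185]
tool_rot: [0.856, 0.347, -0.355, 0.143]
force: [1.0, 3.4, 6.1]
opening: 0.0595
gripper_force: 65.4
```

>>> step_arm(motion=[[[0,0,0,0,0,0],[0,0,0,0,0,0],[0,0,0,0,0,0],[0,0,0,0,0,0],[-0.02,0,-0.02,0,0,0],[-0.05,0,-0.05,0,0,0],[-0.08,0,-0.08,0,0,0],[-0.11,0,-0.11,0,0,0],[-0.14,0,-0.14,0,0,0],[-0.14,0,-0.14,0,0,0]]], gripper=0.08)

```text
t: 46.85
ee_pos: [0.4895, -0.4006, 0.2182]
tool_rot: [0.857, 0.346, -0.353, 0.145]
force: [0.3, 0.5, -0.7]
opening: 0.0802
gripper_force: 0.0
```

>>> step_arm(motion=[[[-0.04,0.04,0.02,0,0,0],[-0.08,0.08,0.04,0,0,0],[-0.12,0.12,0.055,0,0.0,0],[-0.134,0.143,0.063,0,0.15,0],[-0.134,0.143,0.063,0,0.3,0],[-0.134,0.143,0.063,0,0.45,0],[-0.134,0.143,0.063,0,0.6,0],[-0.134,0.143,0.063,0,0.75,0],[-0.134,0.143,0.063,0,0.75,0]]])

```text
t: 47.98
ee_pos: [0.4832, -0.6023, 0.2641]
tool_rot: [0.928, 0.372, -0.018, 0.005]
force: [-0.4, 0.1, 0.1]
opening: 0.0798
gripper_force: 0.0
```

```bash
python3 - <<'E'
from h import *
s=ctrl.observe();print(s['ee_pos'],s['force'])
a=cap('scene','s11.png')['img'];b=cap('top','t11.png')['img']
cv2.imwrite('pics/z.png',np.hstack([cv2.resize(a[130:240,180:290],(400,400),interpolation=2),cv2.resize(b[130:260,165:295],(400,400),interpolation=2)]))
E
```

```text
[ 0.48324934 -0.60231314  0.26413081] [-0.39248548  0.13179229  0.13442868]
```

View pics/z.png

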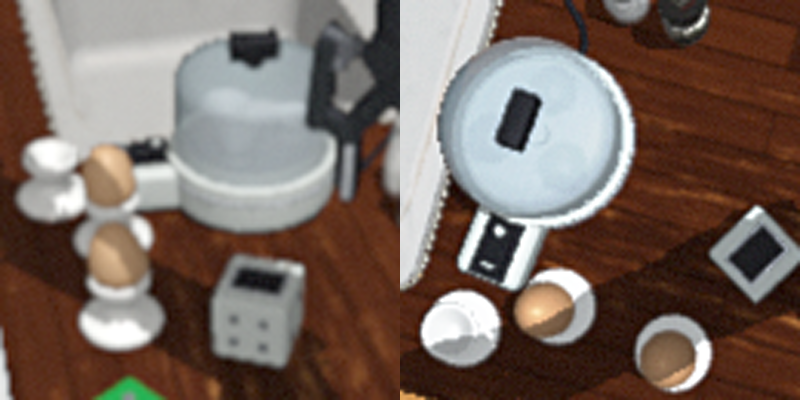

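```bash
python3 - <<'E'
from m import *
def egg(c,x0,x1,y0,y1):
    h=cv2.cvtColor(c['img'],cv2.COLOR_BGR2HSV)[y0:y1,x0:x1].astype(int); return ((h[...,0]>5)&(h[...,0]<18)&(h[...,1]>80)&(h[...,2]>110))
for n,box in(('egg2',(200,222,166,192)),('egg1',(202,226,188,214))):
    m=egg(S,*box)
    for r in range(m.shape[0]):
        x=np.flatnonzero(m[r])
        if len(x)>2: print(n,r+box[2],x.min()+box[0],x.max()+box[0])
# predicted silhouettes of upright eggs
th=np.linspace(0,2*np.pi,40)
for n,p in(('egg2',(.4505,-.2145)),('egg1',(.4088,-.3197))):
    P=[]
    for z in np.linspace(-24,37,60):
        r=24*np.sqrt(max(0,1-(z/(24 if z<0 else 37))**2))
        P+= [[p[0]+r*np.cos(a)/1e3,p[1]+r*np.sin(a)/1e3,.0623+z/1e3] for a in th]
    q=proj(S,P)
    for r in range(int(q[:,1].min()),int(q[:,1].max())+1,2):
        k=q[np.abs(q[:,1]-r-.5)<.6,0]; print(n,'pred',r,k.min().round(1),k.max().round(1))
E
```

```text
egg2 170 208 210
egg2 171 206 212
egg2 172 206 214
egg2 173 205 215
egg2 174 204 215
egg2 175 203 215
egg2 176 203 215
egg2 177 202 215
egg2 178 203 215
egg2 179 204 215
egg2 180 204 216
egg2 181 204 216
egg2 182 204 215
egg2 183 204 215
egg2 184 205 214
egg2 185 206 213
egg1 192 208 213
egg1 193 207 214
egg1 194 206 222
egg1 195 206 216
egg1 196 206 222
egg1 197 205 217
egg1 198 205 221
egg1 199 205 219
egg1 200 205 219
egg1 201 204 219
egg1 202 204 220
egg1 203 205 220
egg1 204 205 219
egg1 205 206 218
egg1 206 207 217
egg1 207 208 216
egg1 208 211 213
egg2 pred 169 208.0 211.7
egg2 pred 171 205.2 214.6
egg2 pred 173 203.9 216.0
egg2 pred 175 203.0 217.0
egg2 pred 177 202.7 217.5
egg2 pred 179 202.6 217.7
egg2 pred 181 202.6 217.7
egg2 pred 183 203.1 217.2
egg2 pred 185 204.3 215.9
egg2 pred 187 206.8 213.5
egg1 pred 190 211.1 213.0
egg1 pred 192 207.3 216.8
egg1 pred 194 205.8 218.4
egg1 pred 196 204.9 219.4
egg1 pred 198 204.3 220.1
egg1 pred 200 204.1 220.4
egg1 pred 202 204.1 220.5
egg1 pred 204 204.3 220.2
egg1 pred 206 205.0 219.5
egg1 pred 208 206.5 217.9
egg1 pred 210 209.9 214.7
```

The silhouettes match upright, seated eggs within about a pixel. Handing in.

```bash
python3 -c "
from station import ctrl
print(ctrl.hand_in())"
```

```text
the job is handed in; nothing more can be done
None
```

I handed the job in; it returned no verdict, so I can't say it passed. By the last pictures the cooker is off, both eggs (only two were present) stand upright in their own cups, the lid is back on and the timer lies window up. The main risk is the first egg: the wrist read 42 N while lowering it, probably a fingertip on the cup rim, but the 30 N egg-in-cup limit may have been passed.

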